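# Put the balance calibration weights and forceps away

## Task

The balance check is finished: put each of the three calibration weights back into the recess of the wooden case base made for its size (large, medium, small), standing upright and right down on the felt, and lay the forceps lengthwise in their wooden tray. Keep the weights upright, set them down rather than dropping them, and leave the multimeter where it is.

Things in the scene. Friction and masses are not known exactly. Their poses are not given: they have to be found in the camera images.
- weight_large: large calibration weight, one of three of the same shape: plain polished stainless steel cylinder 38 mm in diameter and 64 mm high overall, 500 g, standing upright on the pan of the balance at the start, somewhere within 22 mm of the pan's centre. The full-width body reaches 46 mm above its underside; above it a narrow neck and a lifting knob 24 mm in diameter. Origin: centre of the underside, z up along the axis. It turns freely about its axis, so its yaw means nothing.
- weight_medium: medium calibration weight, one of three of the same shape: plain polished stainless steel cylinder 28 mm in diameter and 48 mm high overall, 200 g, standing upright on the bench. The full-width body reaches 34 mm above its underside; above it a narrow neck and a lifting knob 18 mm in diameter. Origin: centre of the underside, z up along the axis. It turns freely about its axis, so its yaw means nothing.
- weight_small: small calibration weight, one of three of the same shape: plain polished stainless steel cylinder 18 mm in diameter and 30 mm high overall, 50 g, standing upright on the bench. The full-width body reaches 20 mm above its underside; above it a narrow neck and a lifting knob 11 mm in diameter. Origin: centre of the underside, z up along the axis. It turns freely about its axis, so its yaw means nothing.
- forceps: stainless steel weight forceps lying on their side on the bench: 135 mm long (69 mm from the origin to the butt, 66 mm to the tips), 10 mm high, 14 mm wide across the flat grip zone in the middle (30 mm long), narrowing to 5 mm at both ends; the tip end is coated black. Stiff, about 35 g, gripped across the middle. Origin: under the middle of the grip zone, at bench height; x along the length to the tips, z up.
- case_large: large weight case, the open base only: square wooden block 84 x 84 mm, 28 mm high, with one round recess in the middle of its top, 48 mm in diameter and 20 mm deep (rim bevelled by 3 mm), felt floor 8 mm above the bench. It is the recess for the large weight (38 mm in diameter). Fixed to the bench. Origin: centre of the underside, z up, x and y along its sides.
- case_medium: medium weight case, the open base only: square wooden block 70 x 70 mm, 24 mm high, with one round recess in the middle of its top, 38 mm in diameter and 16 mm deep (rim bevelled by 3 mm), felt floor 8 mm above the bench. It is the recess for the medium weight (28 mm in diameter). Fixed to the bench. Origin: centre of the underside, z up, x and y along its sides.
- case_small: small weight case, the open base only: square wooden block 58 x 58 mm, 16 mm high, with one round recess in the middle of its top, 28 mm in diameter and 9 mm deep (rim bevelled by 3 mm), felt floor 7 mm above the bench. It is the recess for the small weight (18 mm in diameter). Fixed to the bench. Origin: centre of the underside, z up, x and y along its sides.
- forceps_tray: long low wooden tray for the forceps, 164 x 44 mm outside: felt floor 3 mm above the bench, trough 150 mm long (x) and 30 mm wide (y) inside, walls 7 mm thick and 13 mm high above the bench. Each long wall is cut away down to the floor over its middle 62 mm, leaving room for fingers. The forceps may point either way. Fixed to the bench. Origin: centre of the underside, x along the length, z up.
- balance: portable top-pan balance, white plastic, 205 mm (x) x 150 mm (y), housing 36 mm high, display at its -x end; round steel pan 120 mm in diameter, its top 50 mm above the bench, centred 30 mm to +x of the origin. Fixed, stays there. Origin: centre of the underside, z up.
- multimeter: bystander: dark grey hand multimeter lying face up on the bench, 185 x 88 mm, 49 mm high at the dial, loose. Origin: centre of the underside, x along its length, z up. Also about, not to be used: a glass beaker at the far edge of the bench, and the three closed-topped wooden case lids, out of reach to the robot's left.

How it is judged:
By the outcome, as a careful person would: the job done as asked, in the order asked, and still so for the second after the job is handed in, with the robot touching nothing.
It also fails if it takes over 133 s, if anything falls off the work surface, if the arm or the gripper's body presses on something with over 40 N, if the wrist force passes 120 N, or if a joint passes its speed limit or range.

## Robot

A 6-joint arm with a two-finger parallel gripper is mounted at the origin on the work surface. World frame = base frame: x ahead of the robot, y to its left, z up, the work surface at z = 0. Lengths are in m, angles in rad, forces in N, time in s.
With the tool pointing down it reaches from about 0.375 to 0.925 m from the base axis. Payload 5.7 kg.
Tool frame: the origin (TCP) lies between the finger pads; the fingertips stand 17 mm ahead of it and the grasp point (between the pads) lies 2 mm behind it; z points along the fingers, x is the direction in which the jaws open and shut, and the axes are right-handed (so a half turn about z gives the same grasp; the last joint's range is limited). The gripper opens to 88 mm and grips with 3 to 60 N. Pads are 20 mm wide; open, the fingers measure 115 mm over their backs; the gripper's body (75 mm by 178 mm) begins 61 mm behind the grasp point.
Start: joints at [-1.382, 0.359, 1.51, -0, 1.272, -0.115], TCP at [0.179, -0.572, 0.24] pointing down, gripper open.
Joint ranges: [-2.97, 2.97], [-1.01, 2.36], [0.21, 2.38], [-0.96, 4.11], [0.2, 2.71], [-2.98, 2.98]. Speed limits (rad/s): [2.39, 2.39, 3.14, 3.14, 3.14, 3.14].

## Interface

Orientations are given as a unit quaternion [x, y, z, w].
In Python, from cell import bot gives the robot as it stands.
- The arm moves only by the tool carry_out, never from a script. Its argument "commands" is a list of rows, each an object of numbers: "gripper": the opening, from 0 (shut) to 1 (fully open); "x", "y", "z": the shift along the tool's x, y, z in mm; "spin": the turn about the tool's z in degrees. A call has 1 to 10 rows; each row shifts and turns the commanded pose from where the row before left it, along the tool's axes as they then stand; what a row does not reach is not made up. A row lasts 1/8 s, in which the tool goes at most 62.5 mm and 10.7 degrees, less where a joint would pass 70% of its speed; a pose out of reach is approached as far as the arm can. A call with a gripper value outside its range is refused whole. The fingers move at their own pace and stop on an object; "grip_force" is the grip in N (left out, the last holds). Time passes only in rows, so rows that do not move let the fingers close. It gives the time, the measured TCP pose, the force and the opening at its end, in the units of the state.
- bot.get_obs(): the state, without advancing time (a new reading comes with each control period).
- bot.camera(name): name is "scene" or "top" or "wrist"; returns (picture, depth): 420x560x3 uint8, red, green, blue; 420x560 float32, m along the optical axis (not along the pixel's ray), 0 where there is no reading.
- bot.calibration(name): a dict with "intrinsics" (3x3 intrinsics, pixels), "rvec" (rotation vector, rad) and "tvec" (3), from world to camera coordinates, as OpenCV has them. Camera axes: x right, y down, z forward; pixel columns grow to the right and rows downward; lengths in m; the calibration is good to about 2 mm. The wrist camera is an equidistant fisheye: a pixel r from the principal point sees the ray r / f radians off the axis. A picture is of the moment at which its call begins: read the wrist's pose just before it. calibration takes no time and is no camera call; for the wrist camera it gives the pose at the moment of the call.
- bot.close_job(): hands the job in, once; it reports no verdict.
The state is a dict: "t": time; "q": joint angles; "qvel": joint speeds; "effort": joint torques, N m; "tool_pos": TCP position; "tool_rot": TCP orientation; "wrist_force": force on the tool from outside, world axes, zero at the start; "ft_torque": the same for the moment, N m; "grip_width": opening from 0.0 (shut) to 1.0 (fully open).
Only numpy, scipy, OpenCV 4.12 (cv2) and the standard library are available. Lean on these libraries where they do the work, as an engineer would, in place of code of your own. Each camera call takes 0.05 s, during which the arm holds its last target.

## Working session

There is one attempt and no reset: what is moved stays moved. The work goes in short steps, Python scripts to look and compute and a tool call to move; the robot and the scene stay as the last step left them, time stands still between calls to the robot, and variables do not carry over. Pictures are saved under pics/ and viewed, and the job is handed in when it is done.

Besides the shell and the picture viewer there is one more tool, called after "Request:" as name(argument=value, ...) on one line, values as JSON. carry_out: Moves the arm, as the interface text tells. Its arguments: {"type":"object","properties":{"commands":{"type":"array"},"grip_force":{"type":"number"}},"required":["commands"]}

```bash
ls; mkdir -p pics
python3 - <<'E'
from cell import bot
import cv2,numpy as np
o=bot.get_obs();print(o)
for n in("scene","top","wrist"):
    c=bot.calibration(n);print(n,c)
    p,d=bot.camera(n);cv2.imwrite(f"pics/{n}0.png",p[...,::-1]);np.save(f"{n}0.npy",d);np.save(f"{n}0_rgb.npy",p)
E
```

```text
pics
{'t': 0.0, 'q': array([-1.38213285e+00,  3.59475992e-01,  1.51140060e+00,  3.58957086e-05,
        1.27246286e+00, -1.15118814e-01]), 'qvel': array([ 0.00086351,  0.00099994,  0.0011847 , -0.00046112,  0.00145791,
       -0.00075413]), 'effort': array([ 3.81777299e-04, -5.15369403e+01, -2.70734310e+01,  6.75973459e-02,
        3.51495179e-02, -1.35413534e-04]), 'tool_pos': array([ 0.17935404, -0.57190714,  0.23883893]), 'tool_rot': array([ 8.05952963e-01, -5.91978934e-01, -6.28201448e-04, -6.07029439e-04]), 'wrist_force': array([-0.15616467,  0.04512252, -0.61641804]), 'ft_torque': array([ 0.0275778 , -0.06007099, -0.06971916]), 'grip_width': 1.0032055117711678}
scene {'intrinsics': array([[449.92990418,   0.        , 275.25885893],
       [  0.        , 449.92990418, 211.96989062],
       [  0.        ,   0.        ,   1.        ]]), 'rvec': array([ 1.34751977,  2.140872  , -0.97032485]), 'tvec': array([ 0.18858852, -0.27662466,  1.52893113])}
top {'intrinsics': array([[456.42952325,   0.        , 279.34276294],
       [  0.        , 456.42952325, 200.37864431],
       [  0.        ,   0.        ,   1.        ]]), 'rvec': array([ 2.1201068 , -2.08946367,  0.18130976]), 'tvec': array([0.04106267, 0.50515735, 1.31660841])}
wrist {'intrinsics': array([[325.1922621 ,   0.        , 275.67550498],
       [  0.        , 325.1922621 , 217.95296172],
       [  0.        ,   0.        ,   1.        ]]), 'rvec': array([-2.3225401 ,  1.70672978,  0.26693984]), 'tvec': array([-0.59959797, -0.03677933,  0.39291497])}
```

View pics/top0.png

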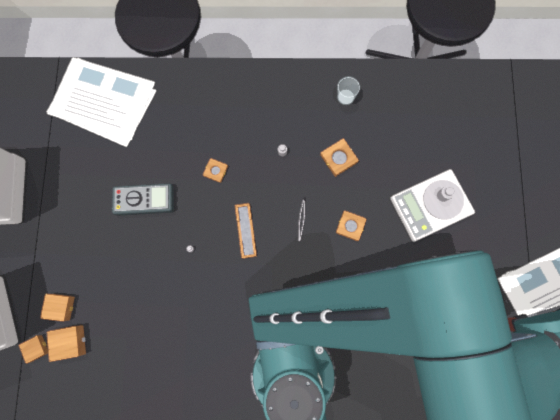

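View pics/scene0.png

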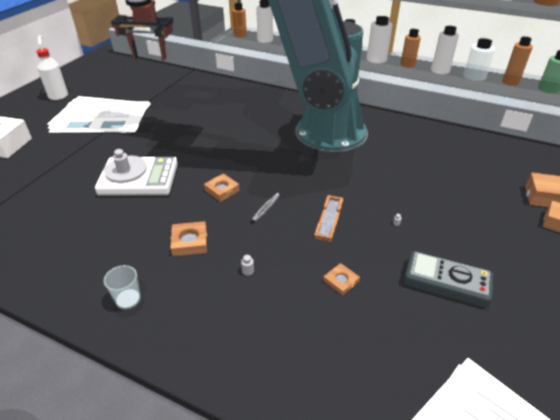

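View pics/wrist0.png

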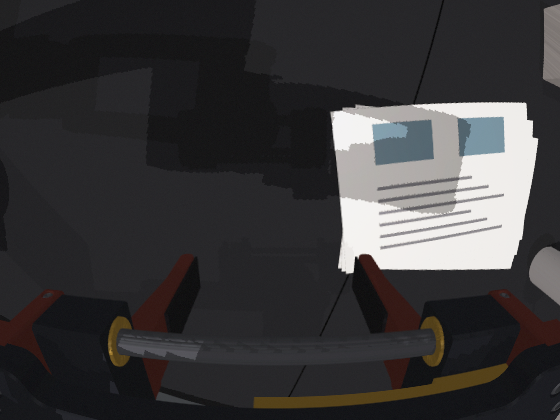

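The top view shows everything: the large weight on the pan at (448,192), the medium weight (283,150), the small weight (190,249) and the forceps (302,220). The cases are at (340,157), (351,226) and (215,170), the tray at (246,231) and the multimeter at (142,199). I'll enlarge crops next.

Run:
```python
import cv2,numpy as np
p=cv2.imread("pics/top0.png")
def crop(x0,y0,w,h,s,name):
    c=cv2.resize(p[y0:y0+h,x0:x0+w],None,fx=s,fy=s,interpolation=cv2.INTER_CUBIC)
    for i in range(0,w,10):
        cv2.line(c,(i*s,0),(i*s,4),(0,255,0),1); cv2.putText(c,str(x0+i),(i*s,14),0,.35,(0,255,0),1)
    for i in range(0,h,10):
        cv2.line(c,(0,i*s),(4,i*s),(0,255,0),1); cv2.putText(c,str(y0+i),(5,i*s+4),0,.35,(0,255,0),1)
    cv2.imwrite(f"pics/{name}.png",c)
crop(180,130,130,130,6-2,"c1")
crop(265,125,110,120,5,"c2")
crop(385,160,95,85,6,"c3")
```

```text
(no output)
```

View pics/c1.png

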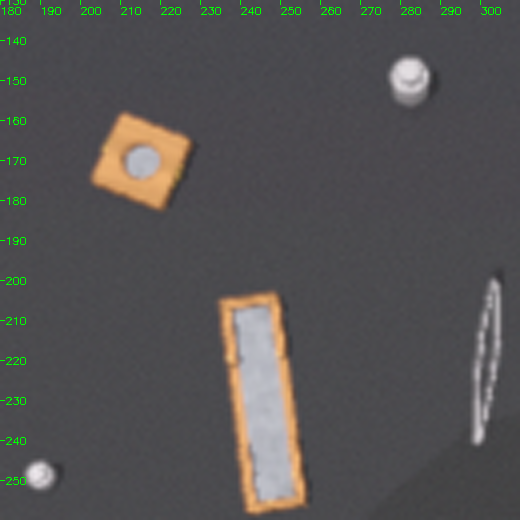

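View pics/c2.png

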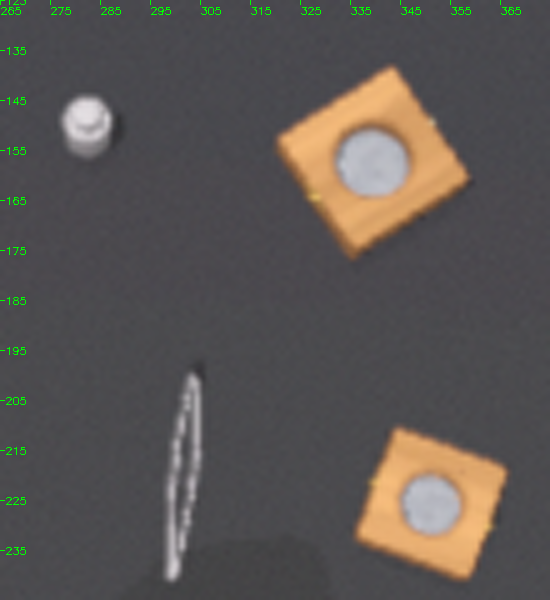

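View pics/c3.png

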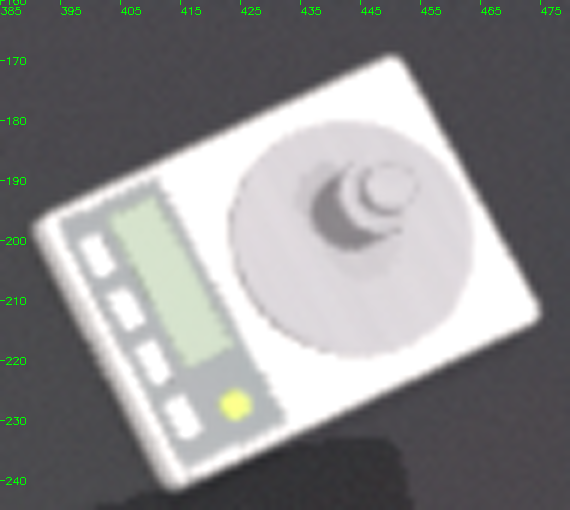

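The crops give sub-pixel positions for all items. The black tip end of the forceps is at the top, near (304,197). I'll turn these into world coordinates.

```bash
cat > h.py <<'E'
import cv2,numpy as np
from cell import bot
def ray(c,uv,fish=False):
    K=c["intrinsics"];R,_=cv2.Rodrigues(np.array(c["rvec"]));t=np.array(c["tvec"])
    a=np.array([(uv[0]-K[0,2])/K[0,0],(uv[1]-K[1,2])/K[1,1]])
    if fish:
        th=np.linalg.norm(a); d=np.r_[a/th*np.sin(th),np.cos(th)] if th>1e-9 else np.array([0,0,1.])
    else: d=np.r_[a,1]
    return -R.T@t, R.T@d
def atz(c,uv,z,fish=False):
    o,d=ray(c,uv,fish);return (o+d*(z-o[2])/d[2])
def proj(c,P,fish=False):
    K=c["intrinsics"];R,_=cv2.Rodrigues(np.array(c["rvec"]));p=R@np.array(P)+np.array(c["tvec"])
    if fish:
        r=np.hypot(p[0],p[1]);th=np.arctan2(r,p[2]);a=p[:2]/r*th
    else:a=p[:2]/p[2]
    return a*K[0,0]+K[:2,2]
def tool(o=None):
    from scipy.spatial.transform import Rotation as Ro
    o=o or bot.get_obs();return np.array(o["tool_pos"]),Ro.from_quat(o["tool_rot"]).as_matrix()
E
python3 - <<'E'
from h import *
c=bot.calibration("top")
np.set_printoptions(precision=4,suppress=True)
print("cam",ray(c,(0,0))[0])
def f(n,uv,z):print(n,atz(c,uv,z))
f("L",(449.6,191.5),.114);f("pan",(443.5,199.8),.05);f("M",(282.1,149),.048);f("S",(189.8,248.2),.03)
f("butt",(299.4,240.6),.005);f("tip",(304.4,197),.005)
def rect(n,cs,z):
    P=np.array([atz(c,u,z) for u in cs]);m=P.mean(0);print(n,m,"sides",np.linalg.norm(np.roll(P,-1,0)-P,axis=1), "ang",[np.degrees(np.arctan2(*(np.roll(P,-1,0)-P)[i,1::-1])) for i in range(4)])
C2=lambda l:[(265+a/5-.0,125+b/5) for a,b in l]
C1=lambda l:[(180+a/4,130+b/4) for a,b in l]
rect("caseL",C2([(392,66),(277,140),(354,258),(470,178)]),.028)
rect("caseM",C2([(398,427),(507,470),(467,580),(357,538)]),.024)
rect("caseS",C1([(123,112),(190,142),(161,209),(92,181)]),.016)
rect("tray",C1([(219,300),(275,292),(306,502),(248,513)]),.013)
f("Lrec",(265+372/5,125+162/5),.028)
f("Lrecf",(265+372/5,125+162/5),.008)
f("Mrecf",(265+431/5,125+505/5),.008)
f("Srecf",(180+142/4,130+161/4),.007)
c=bot.calibration("scene")
print("scene L,M,S"); 
p=cv2.imread("pics/scene0.png")
out=[]
for (x,y) in[(120,160),(247,263),(397,219),(222,187),(189,238),(342,278)]:
    out.append(cv2.resize(p[y-22:y+22,x-22:x+22],None,fx=5,fy=5,interpolation=cv2.INTER_CUBIC))
cv2.imwrite("pics/s1.png",np.vstack([np.hstack(out[:3]),np.hstack(out[3:])]))
E
```

```text
cam [0.235  0.0099 1.391 ]
L [ 0.5233 -0.4364  0.114 ]
pan [ 0.5123 -0.4394  0.05  ]
M [0.6662 0.0428 0.048 ]
S [0.3594 0.3148 0.03  ]
butt [ 0.3897 -0.0134  0.005 ]
tip [ 0.5253 -0.0278  0.005 ]
caseL [ 0.6483 -0.1353  0.028 ] sides [0.0867 0.0886 0.0885 0.0862] ang [np.float64(124.24419580222614), np.float64(-147.87283664407116), np.float64(-54.24555992393031), np.float64(33.21294156422673)]
caseM [ 0.4348 -0.1692  0.024 ] sides [0.0701 0.0715 0.0698 0.0726] ang [np.float64(-111.36980911822613), np.float64(159.37978379950727), np.float64(69.56949689158583), np.float64(-20.392502059223364)]
caseS [0.6053 0.2512 0.016 ] sides [0.0589 0.0579 0.0592 0.0602] ang [np.float64(-113.94810743624544), np.float64(159.28763641378762), np.float64(68.31737190309988), np.float64(-21.092062096380428)]
tray [0.4185 0.1512 0.013 ] sides [0.0436 0.1632 0.0444 0.1652] ang [np.float64(-81.01816688514944), np.float64(-170.024900497773), np.float64(101.56692660102524), np.float64(9.697792195510292)]
Lrec [ 0.647  -0.1346  0.028 ]
Lrecf [ 0.6531 -0.1367  0.008 ]
Mrecf [ 0.4362 -0.1706  0.008 ]
Srecf [0.6077 0.2523 0.007 ]
scene L,M,S
```

View pics/s1.png

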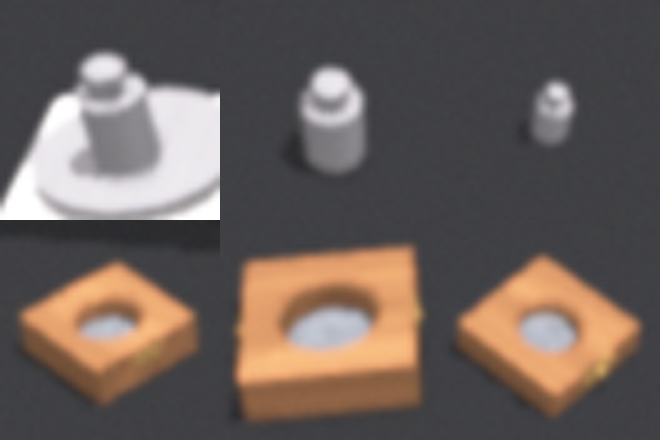

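```bash
cat >> h.py <<'E'
def go(x,y,z):
    p,R=tool(); d=np.array([x,y,z])-p
    print("tool shift mm",np.round(R.T@d*1000,1),"TCP",np.round(p,4),"yaw x",np.round(np.degrees(np.arctan2(R[1,0],R[0,0])),2),"q",np.round(bot.get_obs()["q"],2))
E
python3 -c "
from h import *
go(.5233,-.4364,.2)"
```

```text
tool shift mm [ -26.5 -368.7   39.1] TCP [ 0.1794 -0.572   0.239 ] yaw x -72.59 q [-1.38  0.36  1.51  0.    1.27 -0.12]
```

Request:
carry_out(commands=[{"x": -3, "y": -40, "z": 4, "gripper": 1}, {"x": -3, "y": -41, "z": 5}, {"x": -3, "y": -41, "z": 5}, {"x": -3, "y": -41, "z": 5}, {"x": -3, "y": -41, "z": 5}, {"x": -3, "y": -41, "z": 5}, {"x": -3, "y": -41, "z": 5}, {"x": -3, "y": -41, "z": 5}, {"x": -2.5, "y": -41.7, "z": 0}, {"x": 0}])

```text
$.commands[0]: bad value
```

```bash
cat >> h.py <<'E'
def wrist(name):
    bot.get_obs();c=bot.calibration("wrist");p,d=bot.camera("wrist");cv2.imwrite(f"pics/{name}.png",p[...,::-1]);np.save(name+".npy",d)
    import pickle;pickle.dump(c,open(name+".pkl","wb"));return c,p,d
def lw(name):
    import pickle;return pickle.load(open(name+".pkl","rb"))
E
python3 -c "
from h import *
go(.5233,-.4364,.091)
c,p,d=wrist('w1')
print(proj(c,(.5233,-.4364,.114),True))"
```

```text
tool shift mm [ -26.4 -368.7  148.1] TCP [ 0.1794 -0.572   0.239 ] yaw x -72.59 q [-1.38  0.36  1.51  0.    1.27 -0.12]
[ 247.74741812 -145.35184624]
```

View pics/w1.png

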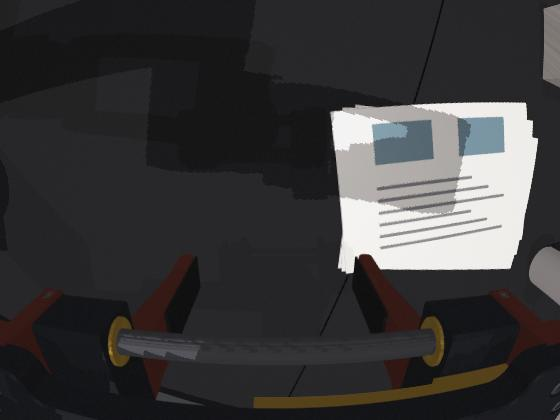

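The call was refused and nothing moved; the picture is the same as before. I'll give every key in each row.

Request:
carry_out(commands=[{"gripper": 1, "x": -3, "y": -40, "z": 4, "spin": 0}, {"gripper": 1, "x": -3, "y": -41, "z": 5, "spin": 0}])

```text
t: 0.45
tool_pos: [0.2554, -0.5424, 0.2304]
tool_rot: [0.806, -0.593, -0.0, -0.0]
wrist_force: [0.2, 0.3, -0.3]
grip_width: 0.999
```

Request:
carry_out(commands=[{"gripper": 1, "x": -3, "y": -41, "z": 5, "spin": 0}, {"gripper": 1, "x": -3, "y": -41, "z": 5, "spin": 0}, {"gripper": 1, "x": -3, "y": -41, "z": 5, "spin": 0}, {"gripper": 1, "x": -3, "y": -41, "z": 5, "spin": 0}, {"gripper": 1, "x": -3, "y": -41, "z": 5, "spin": 0}, {"gripper": 1, "x": -3, "y": -41, "z": 5, "spin": 0}, {"gripper": 1, "x": -2.5, "y": -41.7, "z": 0, "spin": 0}, {"gripper": 1, "x": 0, "y": 0, "z": 0, "spin": 0}])

```text
t: 1.45
tool_pos: [0.5258, -0.4354, 0.2001]
tool_rot: [0.807, -0.591, 0.0, -0.0]
wrist_force: [-0.2, 0.6, 0.8]
grip_width: 1.001
```

```bash
python3 -c "
from h import *
go(.5233,-.4364,.091)
c,p,d=wrist('w1')
print(proj(c,(.5233,-.4364,.114),True))"
```

```text
tool shift mm [  0.2   2.8 109.1] TCP [ 0.5258 -0.4354  0.2001] yaw x -72.4 q [-0.79  0.51  1.36  0.    1.27  0.47]
[275.18050999 233.6709915 ]
```

View pics/w1.png

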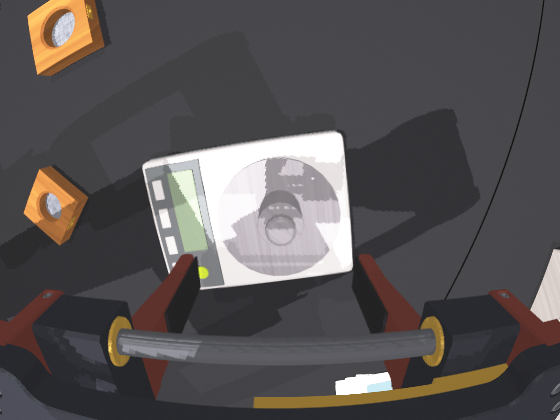

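The wrist view shows the weight on the pan, with the knob top near (281,231). I'll enlarge it.

```bash
cat >> h.py <<'E'
def crop(src,x0,y0,w,h,s,name,pts=()):
    p=cv2.imread(f"pics/{src}.png")
    c=cv2.resize(p[y0:y0+h,x0:x0+w],None,fx=s,fy=s,interpolation=cv2.INTER_CUBIC)
    for i in range(0,w,10):
        cv2.line(c,(i*s,0),(i*s,4),(0,255,0),1); cv2.putText(c,str(x0+i),(i*s,14),0,.35,(0,255,0),1)
    for i in range(0,h,10):
        cv2.line(c,(0,i*s),(4,i*s),(0,255,0),1); cv2.putText(c,str(y0+i),(5,i*s+4),0,.35,(0,255,0),1)
    for q in pts: cv2.drawMarker(c,(int((q[0]-x0)*s),int((q[1]-y0)*s)),(0,0,255),0,8,1)
    cv2.imwrite(f"pics/{name}.png",c)
E
python3 -c "
from h import *
c=lw('w1')
crop('w1',240,180,80,70,8,'w1c',[proj(c,(.5258,-.4354,.114),True)])
print(atz(c,(281,231),.114,True))"
```

```text
[ 0.52669143 -0.43995685  0.114     ]
```

View pics/w1c.png

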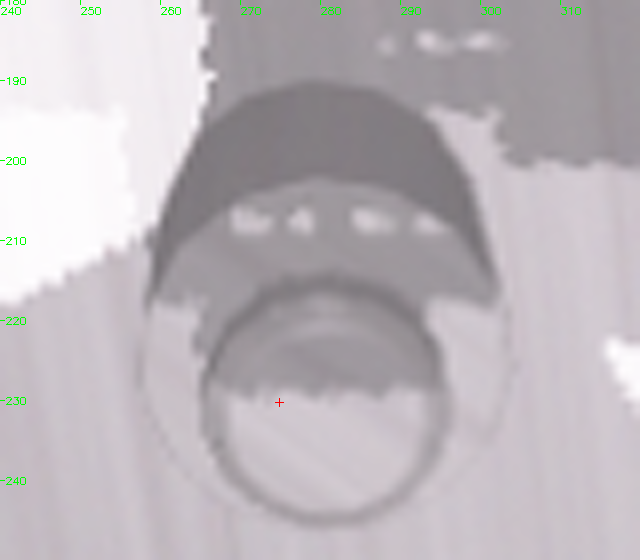

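The wrist camera puts the weight at (0.5267, -0.4400) and the top camera at (0.5233, -0.4364). I'll go to the mean, since the jaws centre it along x.

Request:
carry_out(commands=[{"gripper": 1, "x": 2.4, "y": 1.7, "z": 30, "spin": 0}, {"gripper": 1, "x": 0, "y": 0, "z": 30, "spin": 0}, {"gripper": 1, "x": 0, "y": 0, "z": 25, "spin": 0}, {"gripper": 1, "x": 0, "y": 0, "z": 16, "spin": 0}, {"gripper": 1, "x": 0, "y": 0, "z": 8, "spin": 0}, {"gripper": 1, "x": 0, "y": 0, "z": 0, "spin": 0}])

```text
t: 2.25
tool_pos: [0.5221, -0.4399, 0.0916]
tool_rot: [0.806, -0.592, -0.0, -0.0]
wrist_force: [0.4, -0.0, -0.0]
grip_width: 0.994
```

Request:
carry_out(commands=[{"gripper": 0.5, "x": 0, "y": 0, "z": 0, "spin": 0}, {"gripper": 0.5, "x": 0, "y": 0, "z": 0, "spin": 0}, {"gripper": 0.3, "x": 0, "y": 0, "z": 0, "spin": 0}, {"gripper": 0.3, "x": 0, "y": 0, "z": 0, "spin": 0}, {"gripper": 0.3, "x": 0, "y": 0, "z": 0, "spin": 0}, {"gripper": 0.3, "x": 0, "y": 0, "z": 0, "spin": 0}, {"gripper": 0.3, "x": 0, "y": 0, "z": 0, "spin": 0}], grip_force=25)

```text
t: 3.12
tool_pos: [0.5226, -0.44, 0.0917]
tool_rot: [0.806, -0.592, 0.0, 0.0]
wrist_force: [0.9, -0.6, 0.6]
grip_width: 0.417
```

Request:
carry_out(commands=[{"gripper": 0.3, "x": 0, "y": 0, "z": 0, "spin": 0}, {"gripper": 0.3, "x": 0, "y": 0, "z": -8, "spin": 0}, {"gripper": 0.3, "x": 0, "y": 0, "z": -20, "spin": 0}, {"gripper": 0.3, "x": 0, "y": 0, "z": -25, "spin": 0}, {"gripper": 0.3, "x": 0, "y": 0, "z": 0, "spin": 0}, {"gripper": 0.3, "x": 0, "y": 0, "z": 0, "spin": 0}])

```text
t: 3.88
tool_pos: [0.5221, -0.4393, 0.1445]
tool_rot: [0.806, -0.592, -0.0, -0.0]
wrist_force: [-0.4, 0.3, -5.1]
grip_width: 0.418
```

```bash
python3 -c "
from h import *
go(.649,-.1355,.145)
print(bot.get_obs()['wrist_force'],bot.get_obs()['grip_width'])
c,p,d=wrist('w2')"
```

```text
tool shift mm [-252.  -212.    -0.4] TCP [ 0.5221 -0.4393  0.1445] yaw x -72.59 q [-0.8   0.56  1.42  0.    1.16  0.47]
[-0.37156475  0.29790536 -5.1114291 ] 0.4175822546018867
```

View pics/w2.png

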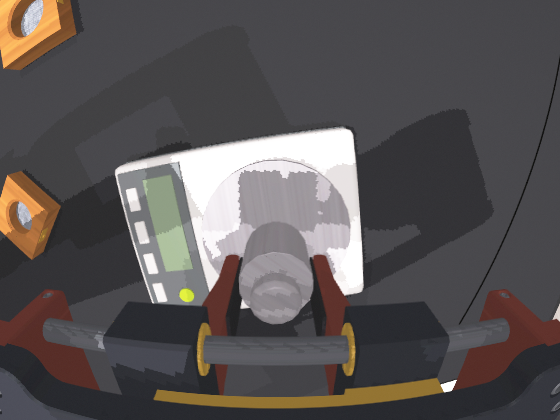

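The weight is lifted (5.1 N) and upright between the pads, with its knob at about (277,299). I'll measure its offset from the TCP.

```bash
python3 -c "
from h import *
c=lw('w2');p,R=tool()
crop('w2',220,220,110,110,6,'w2c',[proj(c,p+[0,0,.023],True),proj(c,p+[0,0,.005],True)])
print(R.T@(atz(c,(277,298),p[2]+.023,True)-p)*1000)
"
```

```text
[  1.50071528  -7.48791967 -23.00856968]
```

View pics/w2c.png

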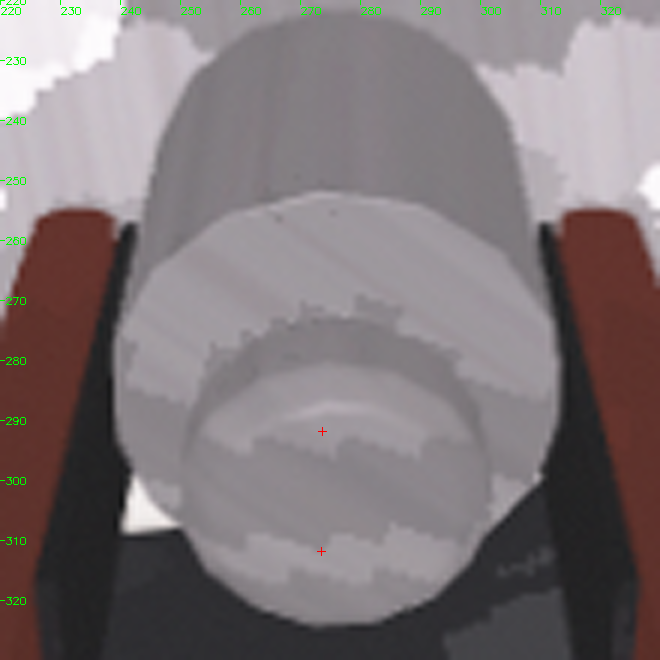

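Relative to the TCP, the weight sits about 5 mm toward -y by the wrist camera and about 2 mm by the top camera. I'll allow 3.5 mm and check at hover over the case.

Request:
carry_out(commands=[{"gripper": 0.3, "x": -16, "y": -12.6, "z": 0, "spin": 0}, {"gripper": 0.3, "x": -36, "y": -30, "z": 0, "spin": 0}, {"gripper": 0.3, "x": -40, "y": -33, "z": 0, "spin": 0}, {"gripper": 0.3, "x": -40, "y": -33, "z": 0, "spin": 0}, {"gripper": 0.3, "x": -40, "y": -33, "z": 0, "spin": 0}, {"gripper": 0.3, "x": -40, "y": -33, "z": 0, "spin": 0}, {"gripper": 0.3, "x": -28, "y": -24, "z": 0, "spin": 0}, {"gripper": 0.3, "x": -12, "y": -10, "z": 0, "spin": 0}, {"gripper": 0.3, "x": 0, "y": 0, "z": 0, "spin": 0}, {"gripper": 0.3, "x": 0, "y": 0, "z": 0, "spin": 0}])

```text
t: 5.18
tool_pos: [0.6455, -0.1377, 0.1444]
tool_rot: [0.806, -0.592, -0.0, 0.0]
wrist_force: [0.5, -0.9, -4.9]
grip_width: 0.42
```

```bash
python3 -c "
from h import *
go(.6457,-.1365,.081)
c,p,d=wrist('w3')
crop('w3',150,120,250,200,3,'w3c')"
```

```text
tool shift mm [-1.1 -0.6 63.4] TCP [ 0.6455 -0.1377  0.1444] yaw x -72.62 q [-0.31  0.53  1.47 -0.    1.14  0.95]
```

View pics/w3c.png

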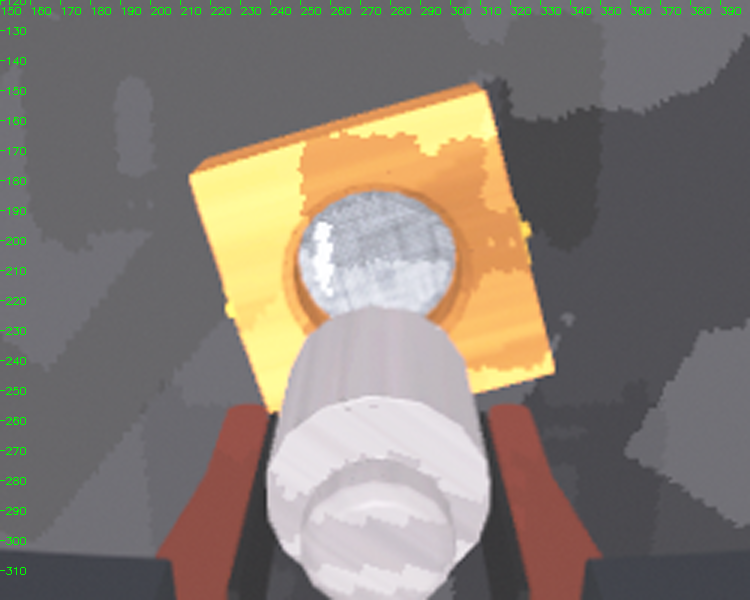

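The case lies below the weight, with top corners at (213,179), (313,151) and (335,244). The felt circle is centred near (276,209).

```bash
python3 -c "
from h import *
c=lw('w3');p,R=tool()
a=atz(c,(213.3,179),.028,True);b=atz(c,(334.7,244.3),.028,True);e=atz(c,(312.7,150.7),.028,True)
print('case from corners',(a+b)/2,np.linalg.norm(a-e),np.linalg.norm(b-e),'diag',np.linalg.norm(a-b))
print('felt',atz(c,(275.7,209),.008,True))
f=lambda P,z:print('rel tool',R.T@(P-p)*1000)
f((a+b)/2,0);f(atz(c,(275.7,209),.008,True),0)
f(atz(c,(150+378/3,120+530/3),p[2]+.023,True),0)
# shoulder circle: back edge and sides
print(proj(c,p+R@[0,0,-.005],True))
import numpy as np
def circ(P,r,z):
    return [proj(c,p+R@np.array([P[0]+r*np.cos(t),P[1]+r*np.sin(t),z]),True) for t in np.linspace(0,6.28,40)]
for off,n in(((1.5,-5),'A'),((1.5,-2),'B')):
    pts=circ([x/1000 for x in off],.012,-.023)+circ([x/1000 for x in off],.019,-.005)+circ([x/1000 for x in off],.019,.041)
    crop('w3',210,200,130,130,5,'w3'+n,pts)
a=cv2.imread('pics/w3A.png');b=cv2.imread('pics/w3B.png')
cv2.imwrite('pics/w3AB.png',cv2.resize(np.hstack([a,b]),None,fx=.6,fy=.6,interpolation=cv2.INTER_AREA))
"
```

```text
case from corners [ 0.65034401 -0.13698569  0.028     ] 0.08478061445382708 0.08429979638130687 diag 0.11885719359171187
felt [ 0.6477606  -0.13766439  0.008     ]
rel tool [  0.42935481  -4.99059623 116.46964936]
rel tool [  0.30622198  -2.33606381 136.47147306]
rel tool [  0.41247782  -8.50531934 -23.00583262]
[275.13213271 292.34766805]
```

View pics/w3AB.png

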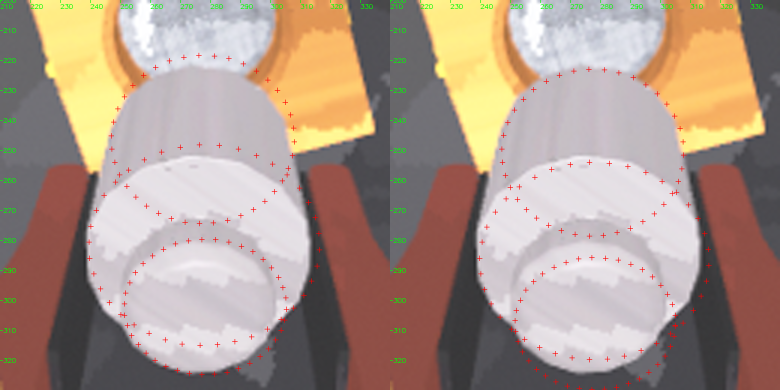

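Model B (offset y ≈ -2.5, x ≈ 0) fits the weight's outline, and the recess centre is near y = -4. I'll shift y by -1.5 and lower.

Request:
carry_out(commands=[{"gripper": 0.3, "x": 0, "y": -1.5, "z": 20, "spin": 0}, {"gripper": 0.3, "x": 0, "y": 0, "z": 30, "spin": 0}, {"gripper": 0.3, "x": 0, "y": 0, "z": 15, "spin": 0}, {"gripper": 0.3, "x": 0, "y": 0, "z": 8, "spin": 0}, {"gripper": 0.3, "x": 0, "y": 0, "z": 8, "spin": 0}, {"gripper": 0.3, "x": 0, "y": 0, "z": 6, "spin": 0}, {"gripper": 0.3, "x": 0, "y": 0, "z": 4, "spin": 0}, {"gripper": 0.3, "x": 0, "y": 0, "z": 0, "spin": 0}, {"gripper": 0.3, "x": 0, "y": 0, "z": 0, "spin": 0}])

```text
t: 6.35
tool_pos: [0.6478, -0.1364, 0.054]
tool_rot: [0.806, -0.592, 0.0, -0.0]
wrist_force: [0.2, -0.4, -5.1]
grip_width: 0.418
```

```bash
python3 -c "
from h import *
go(.6457,-.1365,.0497)
c,p,d=wrist('w4')
crop('w4',150,120,250,200,3,'w4c')"
```

```text
tool shift mm [-0.6  2.1  4.3] TCP [ 0.6478 -0.1364  0.054 ] yaw x -72.59 q [-0.31  0.64  1.53  0.    0.97  0.95]
```

View pics/w4c.png

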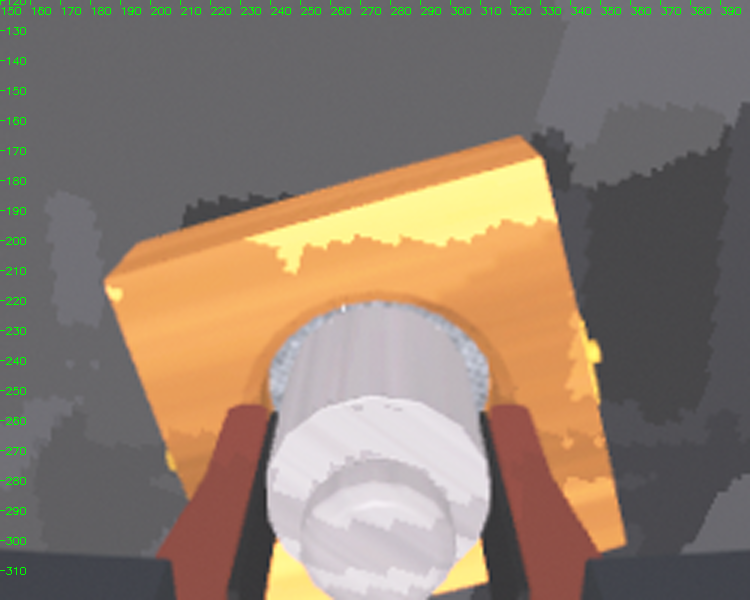

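The weight is inside the recess, centred left to right but close to the far wall. I'll overlay the model to size the correction.

```bash
python3 -c "
from h import *
c=lw('w4');p,R=tool()
def circ(P,r,z):
    return [proj(c,p+R@np.array([P[0]+r*np.cos(t),P[1]+r*np.sin(t),z]),True) for t in np.linspace(0,6.28,60)]
o=(0,-.0025); cc=(0.0,-.0025)
crop('w4',230,210,90,120,6,'w4A',circ(o,.019,-.005)+circ(o,.019,.0417)+circ(o,.012,-.0223))
crop('w4',230,210,90,120,6,'w4B',circ(cc,.024,p[2]-.008)+circ(cc,.027,p[2]-.028))
a=cv2.imread('pics/w4A.png');b=cv2.imread('pics/w4B.png')
cv2.imwrite('pics/w4AB.png',cv2.resize(np.hstack([a,b]),None,fx=.74,fy=.74,interpolation=cv2.INTER_AREA))
"
```

```text
(no output)
```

View pics/w4AB.png

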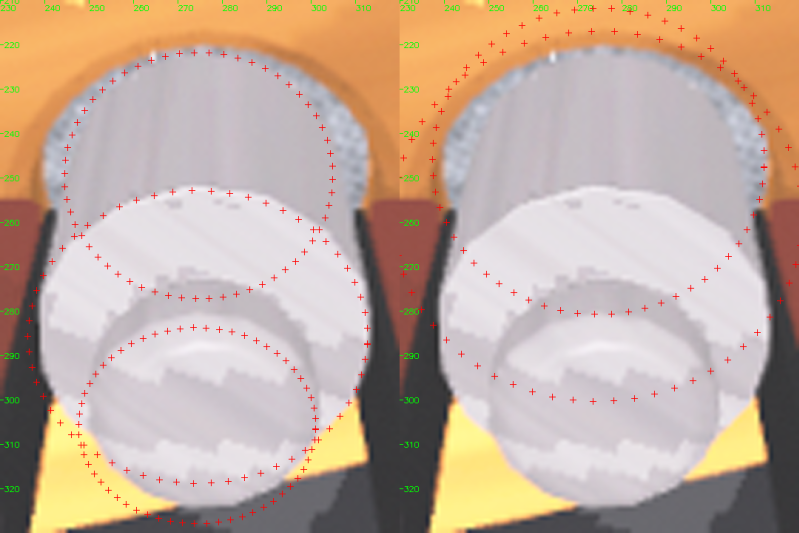

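The recess centre is about 2.3 mm toward +y of the weight. I'll correct that and set it down.

Request:
carry_out(commands=[{"gripper": 0.3, "x": 0, "y": 2.3, "z": 0, "spin": 0}, {"gripper": 0.3, "x": 0, "y": 0, "z": 1.5, "spin": 0}, {"gripper": 0.3, "x": 0, "y": 0, "z": 1.5, "spin": 0}, {"gripper": 0.3, "x": 0, "y": 0, "z": 1, "spin": 0}, {"gripper": 0.3, "x": 0, "y": 0, "z": 0, "spin": 0}, {"gripper": 0.3, "x": 0, "y": 0, "z": 0, "spin": 0}])

```text
t: 7.15
tool_pos: [0.6453, -0.1371, 0.0497]
tool_rot: [0.806, -0.592, -0.0, -0.0]
wrist_force: [-1.0, -0.6, -3.5]
grip_width: 0.417
```

Request:
carry_out(commands=[{"gripper": 0.3, "x": 0, "y": 0, "z": 0.4, "spin": 0}, {"gripper": 0.3, "x": 0, "y": 0, "z": 0, "spin": 0}])

```text
t: 7.4
tool_pos: [0.6454, -0.1371, 0.0497]
tool_rot: [0.806, -0.592, 0.0, -0.0]
wrist_force: [-2.3, 0.4, 2.5]
grip_width: 0.42
```

Contact is confirmed: the force went from -5.1 to +2.5 N. I'll release and rise.

Request:
carry_out(commands=[{"gripper": 0.55, "x": 0, "y": 0, "z": 0, "spin": 0}, {"gripper": 0.7, "x": 0, "y": 0, "z": 0, "spin": 0}, {"gripper": 0.9, "x": 0, "y": 0, "z": 0, "spin": 0}, {"gripper": 0.9, "x": 0, "y": 0, "z": 0, "spin": 0}, {"gripper": 0.9, "x": 0, "y": 0, "z": -15, "spin": 0}, {"gripper": 0.9, "x": 0, "y": 0, "z": -35, "spin": 0}, {"gripper": 0.9, "x": 0, "y": 0, "z": -45, "spin": 0}, {"gripper": 0.9, "x": 0, "y": 0, "z": -15, "spin": 0}, {"gripper": 0.9, "x": 0, "y": 0, "z": 0, "spin": 0}])

```text
t: 8.52
tool_pos: [0.6461, -0.1373, 0.1607]
tool_rot: [0.806, -0.592, 0.001, -0.0]
wrist_force: [0.4, -0.1, -1.2]
grip_width: 0.9
```

```bash
python3 -c "
from h import *
go(.6662,.0428,.16)
c,p,d=wrist('w5')
crop('w5',180,120,200,200,3,'w5c')"
```

```text
tool shift mm [-165.9  -73.     0.7] TCP [ 0.6461 -0.1373  0.1607] yaw x -72.59 q [-0.31  0.52  1.46  0.    1.17  0.95]
```

View pics/w5c.png

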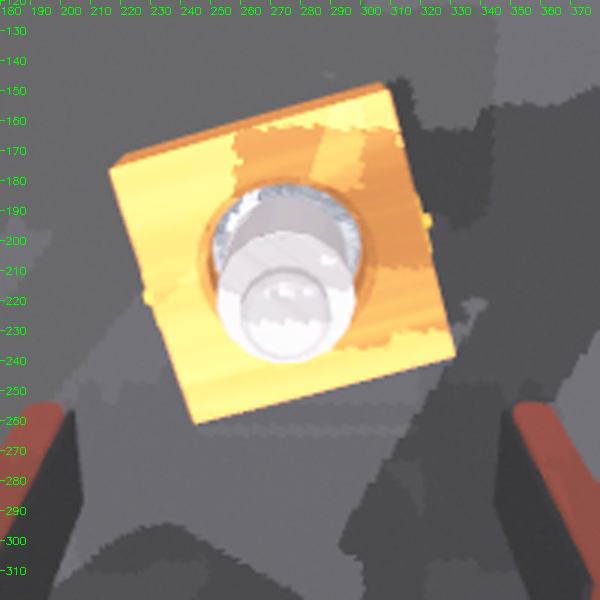

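The large weight stands in its recess with felt visible round it. Next is the medium weight.

Request:
carry_out(commands=[{"gripper": 0.9, "x": -25.9, "y": -11, "z": 0, "spin": 0}, {"gripper": 0.9, "x": -40, "y": -18, "z": 10, "spin": 0}, {"gripper": 0.9, "x": -40, "y": -18, "z": 10, "spin": 0}, {"gripper": 0.9, "x": -40, "y": -17, "z": 10, "spin": 0}, {"gripper": 0.9, "x": -20, "y": -9, "z": 0, "spin": 0}, {"gripper": 0.9, "x": 0, "y": 0, "z": 0, "spin": 0}])

```text
t: 9.32
tool_pos: [0.6649, 0.044, 0.1284]
tool_rot: [0.807, -0.591, -0.001, 0.001]
wrist_force: [-0.2, -0.4, -0.3]
grip_width: 0.902
```

```bash
python3 -c "
from h import *
go(.6662,.0428,.037)
c,p,d=wrist('w6')
crop('w6',215,165,120,120,5,'w6c',[proj(c,(.6662,.0428,.048),True),proj(c,(.6662,.0428,0),True)])"
```

```text
tool shift mm [ 1.5 -1.  91.3] TCP [0.6649 0.044  0.1284] yaw x -72.47 q [-0.04  0.56  1.47 -0.    1.12  1.23]
```

View pics/w6c.png

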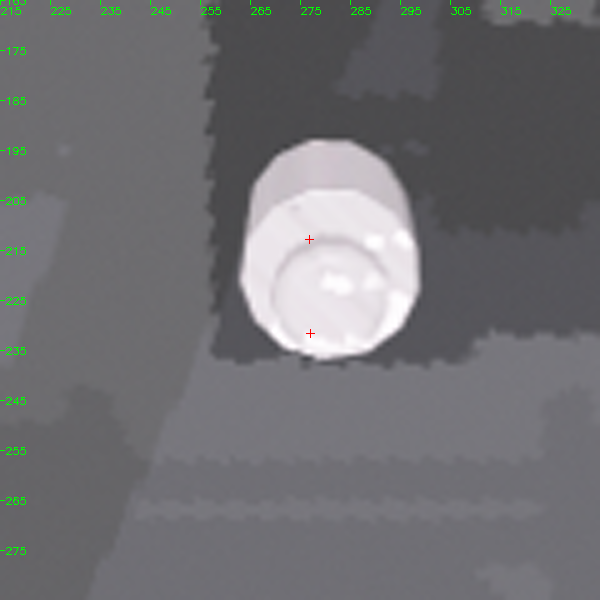

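Compared with the top estimate, the wrist view puts the medium weight about 4 mm toward -y and 2 mm toward +x. I'll go between the two.

Request:
carry_out(commands=[{"gripper": 0.9, "x": 2, "y": -3.2, "z": 25, "spin": 0}, {"gripper": 0.9, "x": 0, "y": 0, "z": 30, "spin": 0}, {"gripper": 0.9, "x": 0, "y": 0, "z": 20, "spin": 0}, {"gripper": 0.9, "x": 0, "y": 0, "z": 12, "spin": 0}, {"gripper": 0.9, "x": 0, "y": 0, "z": 4.3, "spin": 0}, {"gripper": 0.9, "x": 0, "y": 0, "z": 0, "spin": 0}])

```text
t: 10.12
tool_pos: [0.6694, 0.042, 0.0383]
tool_rot: [0.806, -0.592, 0.0, -0.0]
wrist_force: [-0.4, 0.5, -0.1]
grip_width: 0.904
```

Request:
carry_out(commands=[{"gripper": 0.5, "x": 0, "y": 0, "z": 0, "spin": 0}, {"gripper": 0.4, "x": 0, "y": 0, "z": 0, "spin": 0}, {"gripper": 0.2, "x": 0, "y": 0, "z": 0, "spin": 0}, {"gripper": 0.2, "x": 0, "y": 0, "z": 0, "spin": 0}, {"gripper": 0.2, "x": 0, "y": 0, "z": 0, "spin": 0}, {"gripper": 0.2, "x": 0, "y": 0, "z": 0, "spin": 0}, {"gripper": 0.2, "x": 0, "y": 0, "z": 0, "spin": 0}, {"gripper": 0.2, "x": 0, "y": 0, "z": 0, "spin": 0}], grip_force=20)

```text
t: 11.12
tool_pos: [0.6691, 0.0421, 0.038]
tool_rot: [0.806, -0.592, 0.0, -0.0]
wrist_force: [-0.4, -1.0, 0.4]
grip_width: 0.307
```

Request:
carry_out(commands=[{"gripper": 0.2, "x": 0, "y": 0, "z": -8, "spin": 0}, {"gripper": 0.2, "x": 0, "y": 0, "z": -30, "spin": 0}, {"gripper": 0.2, "x": 0, "y": 0, "z": -40, "spin": 0}, {"gripper": 0.2, "x": 6, "y": 12.3, "z": -14, "spin": 0}, {"gripper": 0.2, "x": 16, "y": 36, "z": 0, "spin": 0}, {"gripper": 0.2, "x": 20, "y": 43, "z": 0, "spin": 0}, {"gripper": 0.2, "x": 20, "y": 43, "z": 0, "spin": 0}, {"gripper": 0.2, "x": 20, "y": 43, "z": 0, "spin": 0}, {"gripper": 0.2, "x": 20, "y": 43, "z": 0, "spin": 0}, {"gripper": 0.2, "x": 16, "y": 36, "z": 0, "spin": 0}])

```text
t: 12.38
tool_pos: [0.4568, -0.1479, 0.1294]
tool_rot: [0.806, -0.592, -0.001, 0.0]
wrist_force: [0.4, -0.6, -2.5]
grip_width: 0.302
```

Request:
carry_out(commands=[{"gripper": 0.2, "x": 10, "y": 22, "z": 0, "spin": 0}, {"gripper": 0.2, "x": 3.8, "y": 8, "z": 0, "spin": 0}, {"gripper": 0.2, "x": 0, "y": 0, "z": 0, "spin": 0}, {"gripper": 0.2, "x": 0, "y": 0, "z": 0, "spin": 0}])

```text
t: 12.88
tool_pos: [0.4359, -0.1689, 0.1299]
tool_rot: [0.806, -0.592, 0.0, -0.0]
wrist_force: [1.0, 0.6, -1.4]
grip_width: 0.3
```

```bash
cat >> h.py <<'E'
def circ(c,p,R,P,r,z):
    return [proj(c,p+R@np.array([P[0]/1000+r*np.cos(t),P[1]/1000+r*np.sin(t),z]),True) for t in np.linspace(0,6.28,60)]
E
python3 -c "
from h import *
go(.4348,-.1695,.045)
c,P,d=wrist('w7');p,R=tool()
o=(0,0)
crop('w7',180,130,180,190,3,'w7c')
a=circ(c,p,R,o,.014,.004)+circ(c,p,R,o,.014,.038)+circ(c,p,R,o,.009,-.010)
crop('w7',180,130,180,190,3,'w7d',a+circ(c,p,R,o,.019,p[2]-.008))
cv2.imwrite('pics/w7e.png',cv2.resize(np.hstack([cv2.imread('pics/w7c.png'),cv2.imread('pics/w7d.png')]),None,fx=.74,fy=.74))"
```

```text
tool shift mm [ 0.2  1.2 84.9] TCP [ 0.4359 -0.1689  0.1299] yaw x -72.57 q [-0.52  0.31  1.92  0.    0.91  0.75]
```

View pics/w7e.png

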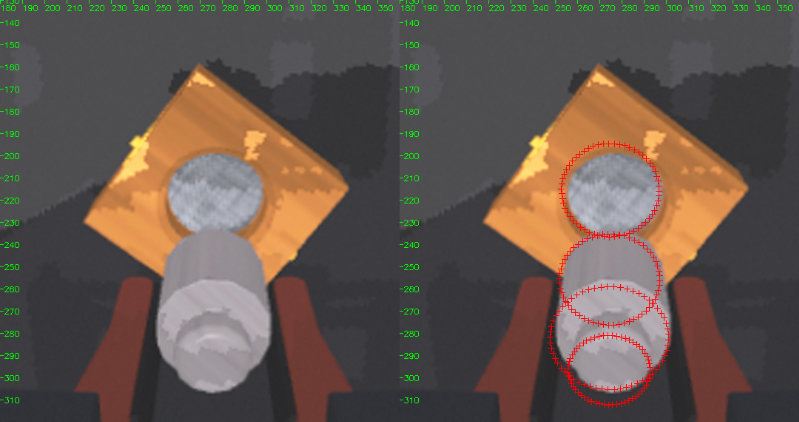

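The weight sits about 1.3 mm toward -y in the grip, and the recess appears about +4 mm in y. I'll shift +4, lower to just above the rim and check again.

Request:
carry_out(commands=[{"gripper": 0.2, "x": 0, "y": 4, "z": 20, "spin": 0}, {"gripper": 0.2, "x": 0, "y": 0, "z": 25, "spin": 0}, {"gripper": 0.2, "x": 0, "y": 0, "z": 12, "spin": 0}, {"gripper": 0.2, "x": 0, "y": 0, "z": 4, "spin": 0}, {"gripper": 0.2, "x": 0, "y": 0, "z": 0, "spin": 0}, {"gripper": 0.2, "x": 0, "y": 0, "z": 0, "spin": 0}])

```text
t: 13.68
tool_pos: [0.432, -0.1707, 0.0695]
tool_rot: [0.806, -0.592, 0.001, -0.0]
wrist_force: [-0.1, -0.3, -1.6]
grip_width: 0.304
```

```bash
python3 -c "
from h import *
go(.4348,-.1695,.045)
c,P,d=wrist('w8');p,R=tool()
o=(0.5,-1.3)
crop('w8',215,185,120,130,4,'w7c')
a=circ(c,p,R,o,.014,.004)+circ(c,p,R,o,.014,.038)+circ(c,p,R,o,.009,-.010)
crop('w8',215,185,120,130,4,'w7d',a+circ(c,p,R,(.5,-1.3),.019,p[2]-.008)+circ(c,p,R,(.5,-1.3),.022,p[2]-.024))
cv2.imwrite('pics/w8e.png',cv2.resize(np.hstack([cv2.imread('pics/w7c.png'),cv2.imread('pics/w7d.png')]),None,fx=.83,fy=.83))"
```

```text
tool shift mm [-0.4 -3.  24.5] TCP [ 0.432  -0.1707  0.0695] yaw x -72.59 q [-0.53  0.41  1.98  0.    0.75  0.74]
```

View pics/w8e.png

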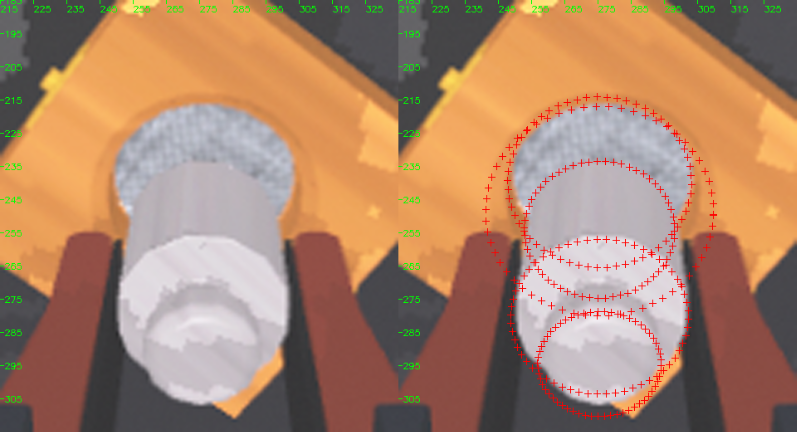

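The weight and recess models coincide, so it is aligned. I'll lower it.

Request:
carry_out(commands=[{"gripper": 0.2, "x": 0, "y": 0, "z": 8, "spin": 0}, {"gripper": 0.2, "x": 0, "y": 0, "z": 7, "spin": 0}, {"gripper": 0.2, "x": 0, "y": 0, "z": 4, "spin": 0}, {"gripper": 0.2, "x": 0, "y": 0, "z": 2, "spin": 0}, {"gripper": 0.2, "x": 0, "y": 0, "z": 1.5, "spin": 0}, {"gripper": 0.2, "x": 0, "y": 0, "z": 0.5, "spin": 0}, {"gripper": 0.2, "x": 0, "y": 0, "z": 0, "spin": 0}])

```text
t: 14.6
tool_pos: [0.4316, -0.1706, 0.0461]
tool_rot: [0.806, -0.592, 0.0, -0.0]
wrist_force: [1.3, 0.7, -1.5]
grip_width: 0.303
```

```bash
python3 -c "
from h import *
c,P,d=wrist('w9')
crop('w9',215,185,120,130,4,'w9c')"
```

```text
(no output)
```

View pics/w9c.png

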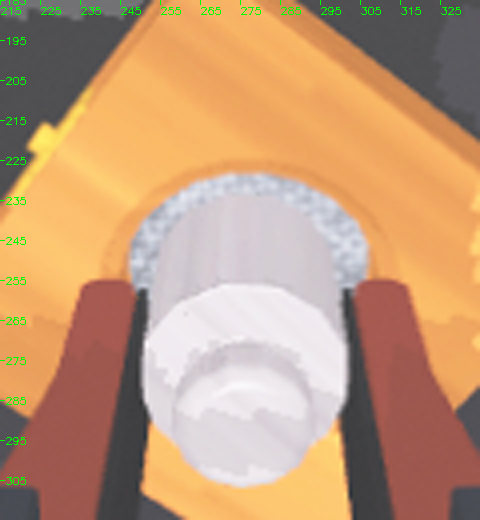

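The weight is well centred, with felt showing all round. I'll make the last contact in small steps.

Request:
carry_out(commands=[{"gripper": 0.2, "x": 0, "y": 0, "z": 0.4, "spin": 0}, {"gripper": 0.2, "x": 0, "y": 0, "z": 0, "spin": 0}])

```text
t: 14.9
tool_pos: [0.4316, -0.1706, 0.0459]
tool_rot: [0.806, -0.592, 0.0, -0.0]
wrist_force: [-0.7, 0.5, 4.2]
grip_width: 0.304
```

Contact made (+4.2 N). I'll release and rise.

Request:
carry_out(commands=[{"gripper": 0.45, "x": 0, "y": 0, "z": 0, "spin": 0}, {"gripper": 0.6, "x": 0, "y": 0, "z": 0, "spin": 0}, {"gripper": 0.7, "x": 0, "y": 0, "z": 0, "spin": 0}, {"gripper": 0.7, "x": 0, "y": 0, "z": 0, "spin": 0}, {"gripper": 0.7, "x": 0, "y": 0, "z": -15, "spin": 0}, {"gripper": 0.7, "x": 0, "y": 0, "z": -30, "spin": 0}, {"gripper": 0.7, "x": 0, "y": 0, "z": -35, "spin": 0}, {"gripper": 0.7, "x": 0, "y": 0, "z": 0, "spin": 0}, {"gripper": 0.7, "x": 0, "y": 0, "z": 0, "spin": 0}])

```text
t: 16.02
tool_pos: [0.4311, -0.1703, 0.1251]
tool_rot: [0.806, -0.592, -0.0, -0.0]
wrist_force: [0.3, -0.7, -0.4]
grip_width: 0.702
```

```bash
python3 -c "
from h import *
go(.3594,.3148,.1)
c,P,d=wrist('w10')
crop('w10',215,155,120,130,4,'w10c')"
```

```text
tool shift mm [-484.3  -76.7   25.3] TCP [ 0.4311 -0.1703  0.1251] yaw x -72.59 q [-0.53  0.32  1.93  0.    0.9   0.74]
```

View pics/w10c.png

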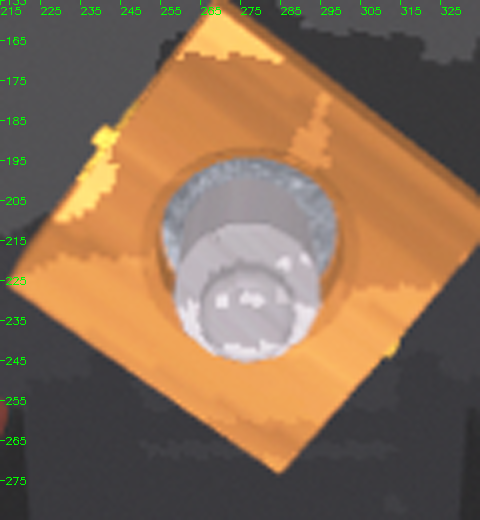

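The medium weight is seated and upright. Next is the small weight.

Request:
carry_out(commands=[{"gripper": 0.7, "x": -24, "y": -4, "z": 0, "spin": 0}, {"gripper": 0.7, "x": -48, "y": -7.5, "z": 0, "spin": 0}, {"gripper": 0.7, "x": -48, "y": -7.5, "z": 0, "spin": 0}, {"gripper": 0.7, "x": -48, "y": -7.5, "z": 0, "spin": 0}, {"gripper": 0.7, "x": -48, "y": -7.5, "z": 0, "spin": 0}, {"gripper": 0.7, "x": -48, "y": -7.5, "z": 0, "spin": 0}, {"gripper": 0.7, "x": -48, "y": -7.5, "z": 0, "spin": 0}, {"gripper": 0.7, "x": -48, "y": -7.5, "z": 0, "spin": 0}, {"gripper": 0.7, "x": -48, "y": -7.5, "z": 0, "spin": 0}, {"gripper": 0.7, "x": -48, "y": -7.5, "z": 5, "spin": 0}])

```text
t: 17.32
tool_pos: [0.3623, 0.2873, 0.1195]
tool_rot: [0.806, -0.592, -0.0, 0.001]
wrist_force: [0.4, 0.1, 0.1]
grip_width: 0.699
```

Request:
carry_out(commands=[{"gripper": 0.7, "x": -20, "y": -5, "z": 10, "spin": 0}, {"gripper": 0.7, "x": -8, "y": 0, "z": 10, "spin": 0}, {"gripper": 0.7, "x": 0, "y": 0, "z": 0, "spin": 0}, {"gripper": 0.7, "x": 0, "y": 0, "z": 0, "spin": 0}])

```text
t: 17.82
tool_pos: [0.3594, 0.3131, 0.1003]
tool_rot: [0.806, -0.592, -0.0, 0.001]
wrist_force: [-0.5, -0.1, 0.1]
grip_width: 0.698
```

```bash
python3 -c "
from h import *
go(.3594,.3148,.03)
c,P,d=wrist('w11')
crop('w11',205,175,140,120,4,'w11c',[proj(c,(.3594,.3148,.03),True)])"
```

```text
tool shift mm [-1.6 -0.6 70.3] TCP [0.3594 0.3131 0.1003] yaw x -72.64 q [ 0.57  0.37  1.92 -0.    0.85  1.84]
```

View pics/w11c.png

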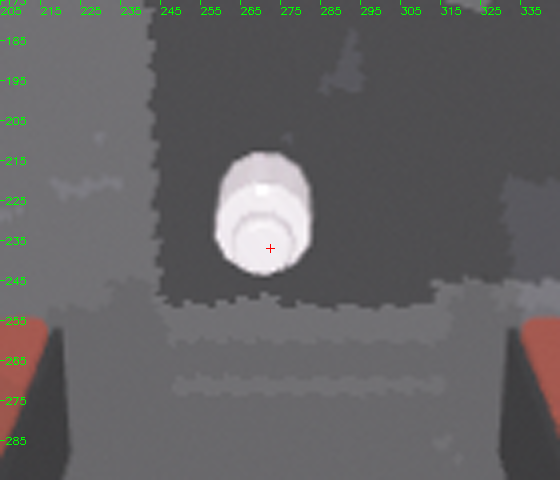

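The prediction is within about 1 mm of the observed small weight at (270.5,235). I'll descend and grip.

Request:
carry_out(commands=[{"gripper": 0.6, "x": -2.4, "y": -1.3, "z": 20, "spin": 0}, {"gripper": 0.6, "x": 0, "y": 0, "z": 20, "spin": 0}, {"gripper": 0.6, "x": 0, "y": 0, "z": 16, "spin": 0}, {"gripper": 0.6, "x": 0, "y": 0, "z": 9, "spin": 0}, {"gripper": 0.6, "x": 0, "y": 0, "z": 5, "spin": 0}, {"gripper": 0.6, "x": 0, "y": 0, "z": 0, "spin": 0}])

```text
t: 18.62
tool_pos: [0.3604, 0.3168, 0.0307]
tool_rot: [0.806, -0.592, -0.0, -0.0]
wrist_force: [-0.9, -0.0, 0.1]
grip_width: 0.602
```

Request:
carry_out(commands=[{"gripper": 0.35, "x": 0, "y": 0, "z": 0, "spin": 0}, {"gripper": 0.25, "x": 0, "y": 0, "z": 0, "spin": 0}, {"gripper": 0.1, "x": 0, "y": 0, "z": 0, "spin": 0}, {"gripper": 0.1, "x": 0, "y": 0, "z": 0, "spin": 0}, {"gripper": 0.1, "x": 0, "y": 0, "z": 0, "spin": 0}, {"gripper": 0.1, "x": 0, "y": 0, "z": 0, "spin": 0}, {"gripper": 0.1, "x": 0, "y": 0, "z": 0, "spin": 0}], grip_force=12)

```text
t: 19.5
tool_pos: [0.3602, 0.317, 0.0307]
tool_rot: [0.806, -0.592, -0.0, -0.0]
wrist_force: [-0.9, -0.1, 1.2]
grip_width: 0.188
```

Request:
carry_out(commands=[{"gripper": 0.1, "x": 0, "y": 0, "z": -6, "spin": 0}, {"gripper": 0.1, "x": 0, "y": 0, "z": -24, "spin": 0}, {"gripper": 0.1, "x": 4.2, "y": -6, "z": -40, "spin": 0}, {"gripper": 0.1, "x": 16, "y": -25, "z": 0, "spin": 0}, {"gripper": 0.1, "x": 25, "y": -40, "z": 0, "spin": 0}, {"gripper": 0.1, "x": 25, "y": -40, "z": 0, "spin": 0}, {"gripper": 0.1, "x": 25, "y": -40, "z": 0, "spin": 0}, {"gripper": 0.1, "x": 25, "y": -38, "z": 0, "spin": 0}, {"gripper": 0.1, "x": 16, "y": -25, "z": 0, "spin": 0}, {"gripper": 0.1, "x": 0, "y": 0, "z": 0, "spin": 0}])

```text
t: 20.75
tool_pos: [0.6073, 0.2501, 0.1006]
tool_rot: [0.805, -0.593, 0.0, -0.001]
wrist_force: [0.0, 0.6, 0.2]
grip_width: 0.188
```

Request:
carry_out(commands=[{"gripper": 0.1, "x": 0, "y": 0, "z": 0, "spin": 0}, {"gripper": 0.1, "x": 0, "y": 0, "z": 0, "spin": 0}])

```text
t: 21.0
tool_pos: [0.6035, 0.2513, 0.1005]
tool_rot: [0.806, -0.592, -0.001, 0.001]
wrist_force: [0.6, -0.1, -0.7]
grip_width: 0.189
```

```bash
python3 -c "
from h import *
go(.6053,.2512,.0387)
c,P,d=wrist('w12');p,R=tool()
o=(0,0)
crop('w12',200,150,150,150,3,'w7c')
a=circ(c,p,R,o,.009,.0107)+circ(c,p,R,o,.009,.0307)+circ(c,p,R,o,.0055,.0007)
crop('w12',200,150,150,150,3,'w7d',a+circ(c,p,R,o,.014,p[2]-.007))
cv2.imwrite('pics/w12e.png',cv2.resize(np.hstack([cv2.imread('pics/w7c.png'),cv2.imread('pics/w7d.png')]),None,fx=.88,fy=.88))"
```

```text
tool shift mm [ 0.7 -1.8 61.8] TCP [0.6035 0.2513 0.1005] yaw x -72.55 q [0.29 0.57 1.52 0.   1.05 1.55]
```

View pics/w12e.png

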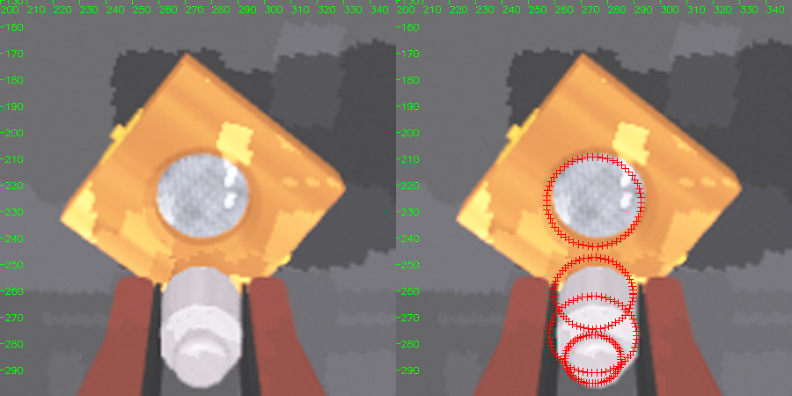

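The weight is at about +1.8 mm in y and the recess at about -1.2. I'll shift y by -3 and lower to just above the rim.

Request:
carry_out(commands=[{"gripper": 0.1, "x": 0, "y": -3, "z": 15, "spin": 0}, {"gripper": 0.1, "x": 0, "y": 0, "z": 20, "spin": 0}, {"gripper": 0.1, "x": 0, "y": 0, "z": 10, "spin": 0}, {"gripper": 0.1, "x": 0, "y": 0, "z": 3, "spin": 0}, {"gripper": 0.1, "x": 0, "y": 0, "z": 0, "spin": 0}, {"gripper": 0.1, "x": 0, "y": 0, "z": 0, "spin": 0}])

```text
t: 21.8
tool_pos: [0.6085, 0.252, 0.0531]
tool_rot: [0.806, -0.592, 0.0, -0.0]
wrist_force: [-0.1, 1.2, 0.3]
grip_width: 0.185
```

```bash
python3 -c "
from h import *
go(.6053,.2512,.0387)
c,P,d=wrist('w13');p,R=tool()
o=(0.3,1.8)
crop('w13',225,200,100,105,4,'w7c')
a=circ(c,p,R,o,.009,.0107)+circ(c,p,R,o,.009,.0307)+circ(c,p,R,o,.0055,.0007)
crop('w13',225,200,100,105,4,'w7d',a+circ(c,p,R,o,.014,p[2]-.007)+circ(c,p,R,o,.017,p[2]-.016))
cv2.imwrite('pics/w13e.png',np.hstack([cv2.imread('pics/w7c.png'),cv2.imread('pics/w7d.png')]))"
```

```text
tool shift mm [-0.2  3.3 14.4] TCP [0.6085 0.252  0.0531] yaw x -72.59 q [0.29 0.64 1.54 0.   0.96 1.55]
```

View pics/w13e.png

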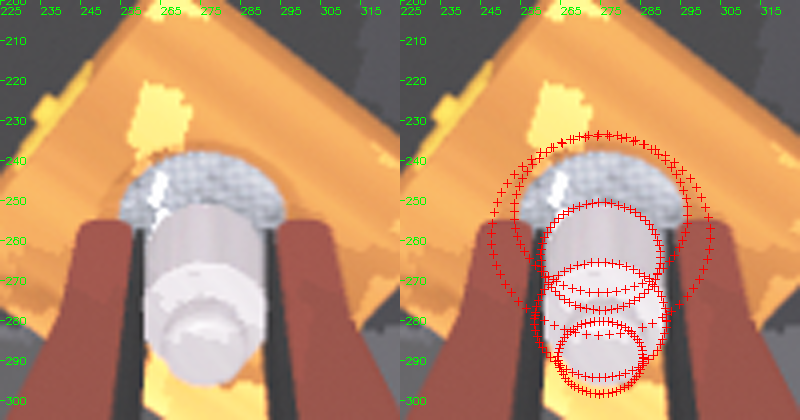

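The felt edge sits 4.5 px below the model, so I'll move about 2.5 mm back in +y, lower and recheck.

Request:
carry_out(commands=[{"gripper": 0.1, "x": 0, "y": 2.5, "z": 0, "spin": 0}, {"gripper": 0.1, "x": 0, "y": 0, "z": 5, "spin": 0}, {"gripper": 0.1, "x": 0, "y": 0, "z": 4, "spin": 0}, {"gripper": 0.1, "x": 0, "y": 0, "z": 2, "spin": 0}, {"gripper": 0.1, "x": 0, "y": 0, "z": 0, "spin": 0}, {"gripper": 0.1, "x": 0, "y": 0, "z": 0, "spin": 0}])

```text
t: 22.6
tool_pos: [0.6057, 0.2511, 0.0416]
tool_rot: [0.806, -0.592, 0.0, -0.0]
wrist_force: [-0.2, 0.4, 0.4]
grip_width: 0.187
```

```bash
python3 -c "
from h import *
go(.6053,.2512,.0387)
c,P,d=wrist('w14');p,R=tool()
o=(0.3,1.8)
crop('w14',225,200,100,105,4,'w7c')
a=circ(c,p,R,o,.009,.0107)+circ(c,p,R,o,.009,.0307)+circ(c,p,R,o,.0055,.0007)
crop('w14',225,200,100,105,4,'w7d',circ(c,p,R,o,.014,p[2]-.007)+circ(c,p,R,o,.009,.0307))
cv2.imwrite('pics/w14e.png',np.hstack([cv2.imread('pics/w7c.png'),cv2.imread('pics/w7d.png')]))"
```

```text
tool shift mm [-0.2  0.4  2.9] TCP [0.6057 0.2511 0.0416] yaw x -72.59 q [0.29 0.65 1.56 0.   0.94 1.55]
```

View pics/w14e.png

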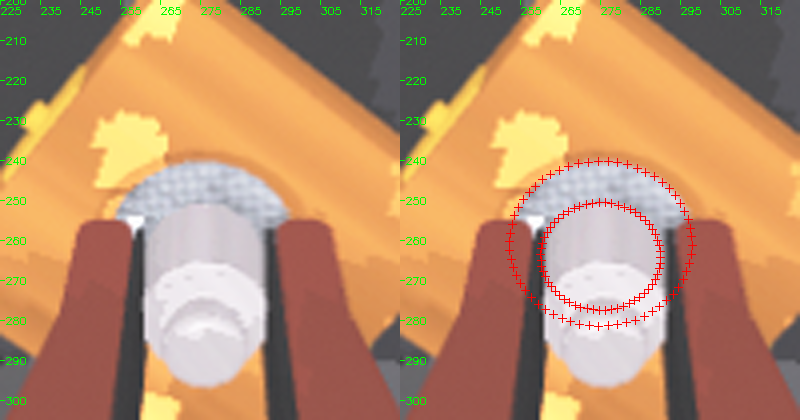

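The models now coincide. I'll set it down in the last few millimetres.

Request:
carry_out(commands=[{"gripper": 0.1, "x": 0, "y": 0, "z": 1.5, "spin": 0}, {"gripper": 0.1, "x": 0, "y": 0, "z": 1.5, "spin": 0}, {"gripper": 0.1, "x": 0, "y": 0, "z": 0.7, "spin": 0}, {"gripper": 0.1, "x": 0, "y": 0, "z": 0, "spin": 0}, {"gripper": 0.1, "x": 0, "y": 0, "z": 0, "spin": 0}])

```text
t: 23.28
tool_pos: [0.6056, 0.2511, 0.0379]
tool_rot: [0.806, -0.592, -0.0, -0.0]
wrist_force: [-0.1, 0.1, -0.6]
grip_width: 0.187
```

Request:
carry_out(commands=[{"gripper": 0.1, "x": 0, "y": 0, "z": 0.3, "spin": 0}, {"gripper": 0.1, "x": 0, "y": 0, "z": 0, "spin": 0}])

```text
t: 23.52
tool_pos: [0.6057, 0.2512, 0.0378]
tool_rot: [0.806, -0.592, 0.0, -0.0]
wrist_force: [0.1, -0.3, 1.1]
grip_width: 0.184
```

Request:
carry_out(commands=[{"gripper": 0.1, "x": 0, "y": 0, "z": 0.3, "spin": 0}, {"gripper": 0.1, "x": 0, "y": 0, "z": 0, "spin": 0}])

```text
t: 23.78
tool_pos: [0.6057, 0.2512, 0.0377]
tool_rot: [0.806, -0.592, 0.0, -0.0]
wrist_force: [-1.1, -0.7, 4.9]
grip_width: 0.187
```

The weight is on the felt (4.9 N contact). I'll release, rise and look.

Request:
carry_out(commands=[{"gripper": 0.3, "x": 0, "y": 0, "z": 0, "spin": 0}, {"gripper": 0.45, "x": 0, "y": 0, "z": 0, "spin": 0}, {"gripper": 0.45, "x": 0, "y": 0, "z": 0, "spin": 0}, {"gripper": 0.45, "x": 0, "y": 0, "z": -12, "spin": 0}, {"gripper": 0.45, "x": 0, "y": 0, "z": -30, "spin": 0}, {"gripper": 0.45, "x": 0, "y": 0, "z": -35, "spin": 0}, {"gripper": 0.45, "x": 0, "y": 0, "z": -25, "spin": 0}, {"gripper": 0.45, "x": 0, "y": 0, "z": 0, "spin": 0}, {"gripper": 0.45, "x": 0, "y": 0, "z": 0, "spin": 0}])

```text
t: 24.9
tool_pos: [0.6051, 0.251, 0.1387]
tool_rot: [0.806, -0.592, -0.0, 0.0]
wrist_force: [-0.9, 0.6, -0.2]
grip_width: 0.454
```

```bash
python3 -c "
from h import *
go(.459,-.0207,.13)
c,P,d=wrist('w15')
crop('w15',205,155,140,120,4,'w15c')
p,d=bot.camera('top');cv2.imwrite('pics/top1.png',p[...,::-1])
crop('top1',170,130,220,140,3,'t1c')"
```

```text
tool shift mm [215.5 220.6   8.9] TCP [0.6051 0.251  0.1387] yaw x -72.59 q [0.29 0.53 1.49 0.   1.12 1.55]
```

View pics/w15c.png

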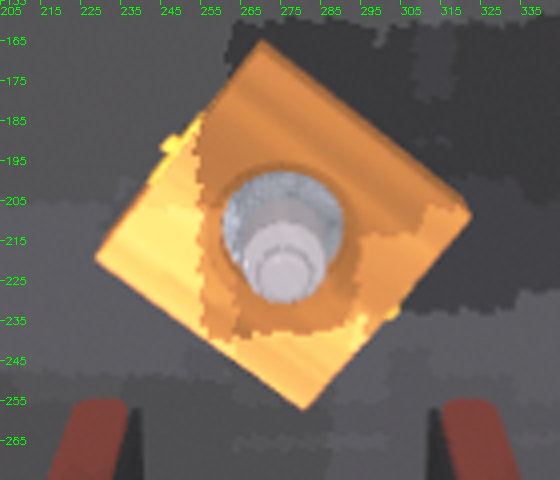

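View pics/t1c.png

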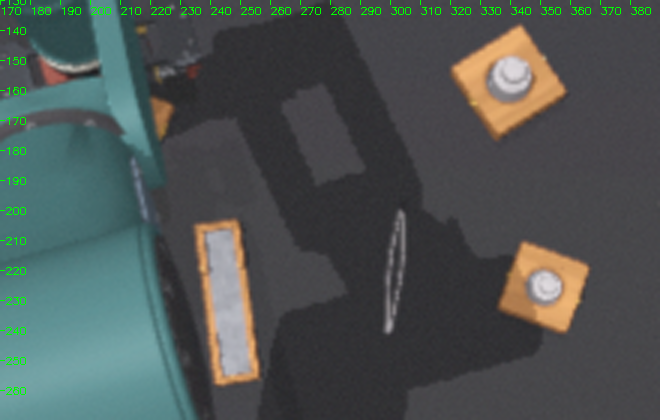

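All three weights stand in their recesses. The forceps haven't moved, so next I'll position over them with +23.5° of spin.

Request:
carry_out(commands=[{"gripper": 0.45, "x": 15.5, "y": 15.6, "z": 0, "spin": 0}, {"gripper": 0.45, "x": 30, "y": 31, "z": 0, "spin": 0}, {"gripper": 0.45, "x": 34, "y": 35, "z": 0, "spin": 0}, {"gripper": 0.45, "x": 34, "y": 35, "z": 0, "spin": 0}, {"gripper": 0.45, "x": 34, "y": 35, "z": 0, "spin": 0}, {"gripper": 0.45, "x": 34, "y": 35, "z": 0, "spin": 0}, {"gripper": 0.45, "x": 34, "y": 34, "z": 9, "spin": 7}, {"gripper": 0.45, "x": 0, "y": 0, "z": 15, "spin": 8}, {"gripper": 0.45, "x": 0, "y": 0, "z": 15, "spin": 8.5}, {"gripper": 0.45, "x": 0, "y": 0, "z": 0, "spin": 0}])

```text
t: 26.25
tool_pos: [0.458, -0.0204, 0.0988]
tool_rot: [-0.669, 0.743, 0.002, -0.001]
wrist_force: [-0.1, -0.6, 0.7]
grip_width: 0.453
```

Request:
carry_out(commands=[{"gripper": 0.45, "x": 0, "y": 0, "z": 0, "spin": 0}, {"gripper": 0.45, "x": 0, "y": 0, "z": 0, "spin": 0}])

```text
t: 26.5
tool_pos: [0.4599, -0.0204, 0.1006]
tool_rot: [-0.669, 0.743, -0.0, 0.0]
wrist_force: [0.0, -0.1, -0.4]
grip_width: 0.446
```

```bash
python3 -c "
from h import *
go(.4583,-.0207,.02)
c,P,d=wrist('w16')
D=np.array([.9945,-.1055,0]);O=np.array([.4583,-.0207,.01])
crop('w16',180,100,200,195,3,'w16c',[proj(c,O+D*s,True) for s in(-.069,-.015,0,.015,.066)])"
```

```text
tool shift mm [ 0.5  1.7 80.6] TCP [ 0.4599 -0.0204  0.1006] yaw x -95.98 q [-0.19  0.35  1.96  0.    0.83  1.48]
```

View pics/w16c.png

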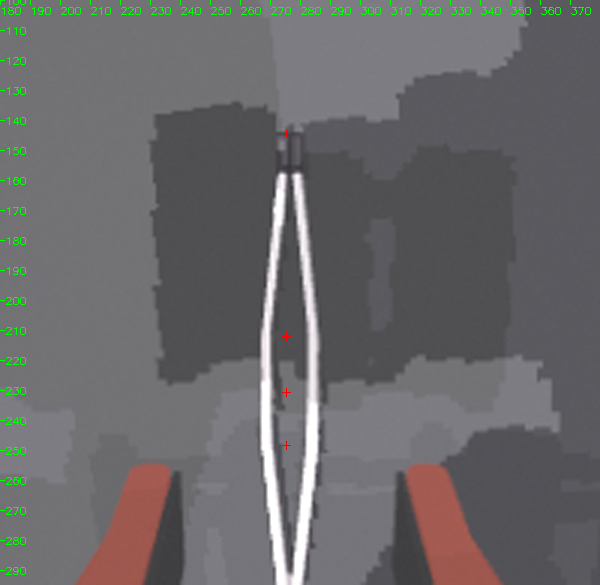

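The forceps are aligned with the tool, with their axis at column 277 and the tips at (277,144) as predicted. I'll descend and grip.

Request:
carry_out(commands=[{"gripper": 0.45, "x": 1, "y": 1.2, "z": 25, "spin": 0}, {"gripper": 0.45, "x": 0, "y": 0, "z": 25, "spin": 0}, {"gripper": 0.45, "x": 0, "y": 0, "z": 16, "spin": 0}, {"gripper": 0.45, "x": 0, "y": 0, "z": 9, "spin": 0}, {"gripper": 0.45, "x": 0, "y": 0, "z": 4.5, "spin": 0}, {"gripper": 0.45, "x": 0, "y": 0, "z": 0, "spin": 0}])

```text
t: 27.3
tool_pos: [0.4585, -0.0214, 0.0209]
tool_rot: [-0.669, 0.744, -0.0, 0.0]
wrist_force: [-0.5, -0.2, 0.5]
grip_width: 0.449
```

Request:
carry_out(commands=[{"gripper": 0.25, "x": 0, "y": 0, "z": 0, "spin": 0}, {"gripper": 0.05, "x": 0, "y": 0, "z": 0, "spin": 0}, {"gripper": 0.05, "x": 0, "y": 0, "z": 0, "spin": 0}, {"gripper": 0.05, "x": 0, "y": 0, "z": 0, "spin": 0}, {"gripper": 0.05, "x": 0, "y": 0, "z": 0, "spin": 0}, {"gripper": 0.05, "x": 0, "y": 0, "z": 0, "spin": 0}, {"gripper": 0.05, "x": 0, "y": 0, "z": 0, "spin": 0}], grip_force=10)

```text
t: 28.18
tool_pos: [0.4585, -0.0214, 0.021]
tool_rot: [-0.669, 0.744, -0.0, 0.0]
wrist_force: [0.1, -0.3, 5.0]
grip_width: 0.155
```

Gripped at 13.6 mm. I'll lift and carry it to the tray.

Request:
carry_out(commands=[{"gripper": 0.05, "x": 0, "y": 0, "z": -10, "spin": 0}, {"gripper": 0.05, "x": 0, "y": 0, "z": -30, "spin": 0}, {"gripper": 0.05, "x": 0, "y": 0, "z": -20, "spin": 0}, {"gripper": 0.05, "x": -28, "y": 9.4, "z": 0, "spin": 0}, {"gripper": 0.05, "x": -40, "y": 14, "z": 0, "spin": 0}, {"gripper": 0.05, "x": -40, "y": 13, "z": 0, "spin": 0}, {"gripper": 0.05, "x": -40, "y": 13, "z": 0, "spin": 0}, {"gripper": 0.05, "x": -20, "y": 7, "z": 0, "spin": -5}, {"gripper": 0.05, "x": 0, "y": 0, "z": 0, "spin": -6}, {"gripper": 0.05, "x": 0, "y": 0, "z": 0, "spin": -5}])

```text
t: 29.42
tool_pos: [0.4197, 0.1521, 0.0812]
tool_rot: [0.767, -0.642, -0.0, -0.0]
wrist_force: [0.1, 0.1, -0.4]
grip_width: 0.154
```

Request:
carry_out(commands=[{"gripper": 0.05, "x": 0, "y": 0, "z": 0, "spin": 0}, {"gripper": 0.05, "x": 0, "y": 0, "z": 0, "spin": 0}, {"gripper": 0.05, "x": 0, "y": 0, "z": 0, "spin": 0}])

```text
t: 29.8
tool_pos: [0.42, 0.1515, 0.0809]
tool_rot: [0.765, -0.644, -0.0, -0.0]
wrist_force: [0.8, 0.2, -0.0]
grip_width: 0.158
```

```bash
python3 -c "
from h import *
go(.42,.1515,.0245)
c,P,d=wrist('w17')
a=np.radians(10);X=np.array([np.cos(a),np.sin(a),0]);Y=np.array([-np.sin(a),np.cos(a),0]);O=np.array([.4185,.1512,.013])
crop('w17',170,80,215,260,2,'w17c');crop('w17',170,80,215,260,2,'w17d',[proj(c,O+X*s+Y*t,True) for s in(-.082,-.031,.031,.075,.082) for t in (-.022,-.015,.015,.022)])
cv2.imwrite('pics/w17e.png',np.hstack([cv2.imread('pics/w17c.png'),cv2.imread('pics/w17d.png')])[:,:800])
"
```

```text
tool shift mm [ 0.   0.  56.4] TCP [0.42   0.1515 0.0809] yaw x -80.16 q [0.19 0.37 2.01 0.   0.76 1.59]
```

View pics/w17e.png

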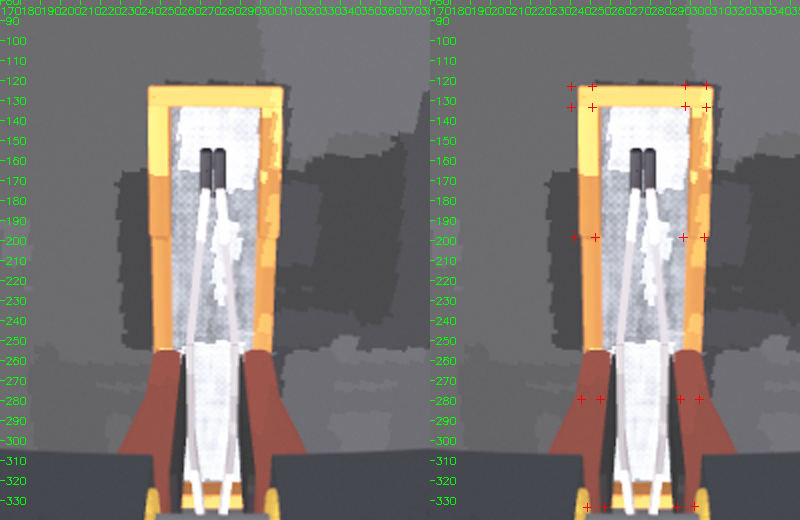

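The forceps are lined up over the trough, centred to about 1 mm, and the fingers are in the cutaways. I'll lower.

Request:
carry_out(commands=[{"gripper": 0.05, "x": 1, "y": 0, "z": 20, "spin": 0}, {"gripper": 0.05, "x": 0, "y": 0, "z": 18, "spin": 0}, {"gripper": 0.05, "x": 0, "y": 0, "z": 10, "spin": 0}, {"gripper": 0.05, "x": 0, "y": 0, "z": 5, "spin": 0}, {"gripper": 0.05, "x": 0, "y": 0, "z": 2.4, "spin": 0}, {"gripper": 0.05, "x": 0, "y": 0, "z": 0, "spin": 0}, {"gripper": 0.05, "x": 0, "y": 0, "z": 0, "spin": 0}])

```text
t: 30.72
tool_pos: [0.4205, 0.1507, 0.0257]
tool_rot: [0.766, -0.643, 0.0, -0.0]
wrist_force: [-0.5, 0.2, 0.2]
grip_width: 0.158
```

Request:
carry_out(commands=[{"gripper": 0.05, "x": 0, "y": 0, "z": 0.5, "spin": 0}, {"gripper": 0.05, "x": 0, "y": 0, "z": 0, "spin": 0}])

```text
t: 30.98
tool_pos: [0.4203, 0.1507, 0.025]
tool_rot: [0.766, -0.643, 0.0, -0.0]
wrist_force: [-0.8, -0.5, -1.0]
grip_width: 0.155
```

Request:
carry_out(commands=[{"gripper": 0.05, "x": 0, "y": 0, "z": 0.6, "spin": 0}, {"gripper": 0.05, "x": 0, "y": 0, "z": 0, "spin": 0}])

```text
t: 31.22
tool_pos: [0.4202, 0.1507, 0.0242]
tool_rot: [0.766, -0.643, -0.0, 0.0]
wrist_force: [0.1, 0.0, -0.4]
grip_width: 0.156
```

Request:
carry_out(commands=[{"gripper": 0.05, "x": 0, "y": 0, "z": 0.5, "spin": 0}, {"gripper": 0.05, "x": 0, "y": 0, "z": 0, "spin": 0}])

```text
t: 31.48
tool_pos: [0.4202, 0.1507, 0.024]
tool_rot: [0.766, -0.643, -0.0, -0.0]
wrist_force: [-0.3, -0.3, 4.1]
grip_width: 0.161
```

Contact (4.1 N). I'll open gently, rise, and clear the view.

Request:
carry_out(commands=[{"gripper": 0.25, "x": 0, "y": 0, "z": 0, "spin": 0}, {"gripper": 0.35, "x": 0, "y": 0, "z": 0, "spin": 0}, {"gripper": 0.35, "x": 0, "y": 0, "z": 0, "spin": 0}, {"gripper": 0.35, "x": 0, "y": 0, "z": -10, "spin": 0}, {"gripper": 0.35, "x": 0, "y": 0, "z": -30, "spin": 0}, {"gripper": 0.35, "x": 0, "y": 0, "z": -40, "spin": 0}, {"gripper": 0.35, "x": 0, "y": 0, "z": -40, "spin": 0}, {"gripper": 0.35, "x": 0, "y": 0, "z": -20, "spin": 0}, {"gripper": 0.35, "x": 0, "y": 0, "z": 0, "spin": 0}])

```text
t: 32.6
tool_pos: [0.4214, 0.1509, 0.1657]
tool_rot: [0.766, -0.643, 0.001, -0.002]
wrist_force: [-0.0, -0.5, -0.2]
grip_width: 0.352
```

```bash
python3 -c "
from h import *
o=bot.get_obs();print(o['t'],o['tool_pos'],o['wrist_force'])
c,P,d=wrist('w18')
p,d=bot.camera('scene');cv2.imwrite('pics/scene1.png',p[...,::-1])
crop('scene1',80,140,420,180,1,'x')
cv2.imwrite('pics/s2.png',cv2.resize(cv2.imread('pics/scene1.png')[140:310,90:500],None,fx=1.9,fy=1.9,interpolation=cv2.INTER_CUBIC))"
```

```text
32.6 [0.42141626 0.15093874 0.16569127] [-0.00685959 -0.52497385 -0.24826344]
```

View pics/w18.png

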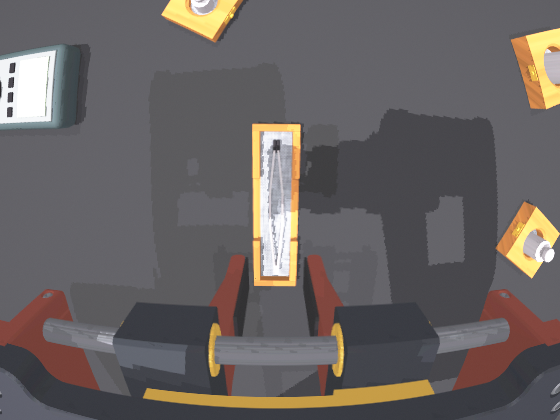

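View pics/s2.png

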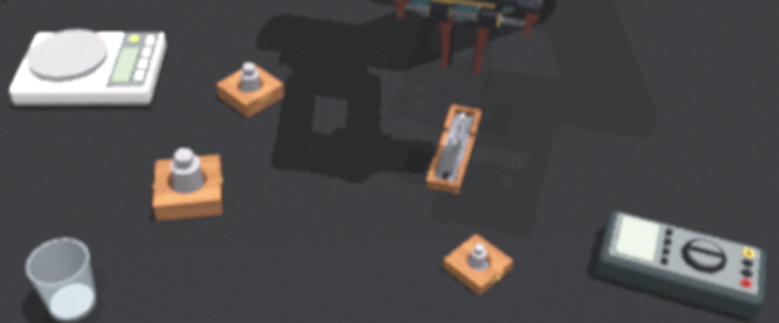

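The forceps lie lengthwise inside the trough, within all four walls. The three weights stand upright in their cases, and the multimeter is unmoved. I'm handing the job in.

```bash
python3 -c "
from cell import bot
print(bot.close_job(),bot.get_obs()['t'])"
```

```text
the job is handed in; nothing more can be done
the job is handed in; nothing more can be done
```

The job is done and handed in after about 33 s of robot time. The large, medium and small weights are back in their recesses, in that order. The forceps then went into their tray.

- **Set-down:** Each item was lowered until the wrist force showed contact (between +2.5 and +4.9 N), then released. None was dropped.
- **Last pictures:** All three weights stand upright in their own recesses. The forceps lie lengthwise inside the tray, the multimeter appears to be where it was, and the gripper is clear of everything.
- **Disagreements:** The top and wrist cameras disagreed by up to about 5 mm. I settled this by checking each weight against its recess in the wrist picture and shifting it 2 to 5 mm before setting it down. The first move call was refused for leaving out keys, and nothing moved.

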